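# Load a roast sample in the colour analyser and key in the measurement

### The arm

A 7-joint arm with a two-finger parallel gripper is mounted at the origin on the work surface. World frame = base frame: x ahead of the robot, y to its left, z up, the work surface at z = 0. Lengths are in m, angles in degrees, forces in N, time in s.
With the tool pointing down it reaches from about 0.425 to 0.875 m from the base axis. Payload 4.7 kg.
Tool frame: the origin (TCP) lies on the centre line of the jaws, within the pads' length; the fingertips stand 17 mm ahead of it and the grasp point (between the pads) lies 2 mm behind it; z points along the fingers, y is the line along which they close (so a half turn about z gives the same grasp; the last joint's range is limited). The gripper opens to 87 mm and grips with 3 to 60 N. Pads are 19 mm wide; open, the fingers measure 117 mm over their backs; the gripper's body (75 mm by 190 mm) begins 51 mm behind the grasp point.
Start: joints at [-71.557, 18.392, -4.016, 83.108, 1.295, 78.541, -3.26], TCP at [0.197, 0.619, 0.24] pointing down, gripper open.
Joint ranges: [-163.93, 163.93], [-17.29, 119.83], [-79.2, 71.16], [3.27, 140.29], [-89.18, 269.18], [5.43, 117.66], [-154.24, 154.24]. Speed limits (degrees/s): [147.25, 147.25, 180, 180, 180, 180, 180].

### API

Orientations are given as [roll, pitch, yaw] about the fixed x, y, z axes, in that order (R = Rz(yaw) Ry(pitch) Rx(roll)).
In Python, from cell import env, read_camera gives the robot as it stands.
- The arm moves only by the shell command python3 -m jog 'ROWS' [FORCE]. ROWS is JSON, a list of rows, each a list of 5 numbers: the opening, from 0 (shut) to 1 (fully open), then the shift along the tool's x, y, z each as a share of 0.02 m, from -1 to 1, then the turn about the tool's z as a share of 45 degrees, from -1 to 1. In form: [[gripper, x, y, z, yaw], ...]. A call has 1 to 12 rows; each row shifts and turns the commanded pose from where the row before left it, along the tool's axes as they then stand; what a row does not reach is not made up. A row lasts 1/12 s, in which the tool goes at most 41.7 mm and 7.16 degrees, less where a joint would pass 70% of its speed; a pose out of reach is approached as far as the arm can. A call with a number of a shift or a turn outside -1 to 1 is refused whole. A call with a gripper value outside its range is refused whole. The fingers move at their own pace and stop on an object; FORCE is the grip in N (left out, the last holds). Time passes only in rows, so rows that do not move let the fingers close. It gives the time, the measured TCP pose, the force, the opening and the grip force at its end, in the units of the state.
- env.get_obs(): the state, without advancing time (a new reading comes with each control period).
- read_camera(name): name is "scene" or "top" or "wrist"; returns a dict with "color" (420x560x3 uint8, red, green, blue), "range_z" (420x560 float32, m along the optical axis (not along the pixel's ray), 0 where there is no reading), "mtx" (3x3 intrinsics, pixels), "world_from_camera" (4x4, takes a point from camera to world coordinates); the wrist camera has in their place "T_tool_cam" (4x4, takes a point from camera to tool coordinates, whose origin is the TCP and whose axes are the flange's). Camera axes: x right, y down, z forward; pixel columns grow to the right and rows downward; lengths in m; the calibration is good to about 2 mm. A picture is of the moment at which its call begins: read the wrist's pose just before it.
- env.sign_off(): hands the job in; it is judged then, once.
The state is a dict: "time_s": time; "qpos": joint angles; "joint_velocities": joint speeds; "effort": joint torques, N m; "tool_pos": TCP position; "tool_rot": TCP orientation; "force": force on the tool from outside, world axes, zero at the start; "wrist_torque": the same for the moment, N m; "grip_width": finger opening in m; "grasp_force": force on a finger pad.
Only numpy, scipy, OpenCV 4.12 (cv2) and the standard library are available. Lean on these libraries where they do the work, as an engineer would, in place of code of your own. Each camera call takes 0.05 s, during which the arm holds its last target. There are 200 camera calls.

### The job

Stand the orange-lidded sample tin upright in the open drawer of the roast-colour analyser and push the drawer fully shut. Then, and only with the drawer shut, press the green, the yellow and the blue key, one at a time in that order, each fully down for a moment and up again; leave the red, white and black keys unpressed. Leave the other two tins, the mug and the bowl standing where they are.

Things in the scene. Friction and masses are not known exactly. Their poses are not given: they have to be found in the camera images.
- tin_orange: the sample tin to load: closed upright cylinder, bare metal with an ORANGE lid, 52 mm across, 52 mm tall (lid the top 10 mm), 110 to 220 g; origin at the centre of its underside, z up. Starts standing in the black sample tray, whose floor is 4 mm thick and whose walls are 14 mm high
- tin_white: bystander: same tin, 52 mm across and 52 mm tall, with a WHITE lid, in the same tray; origin at the centre of its underside
- tin_blue: bystander: same tin, 52 mm across and 52 mm tall, with a BLUE lid, in the same tray; origin at the centre of its underside
- mug: bystander: white mug, 80 mm across, 80 mm tall, handle on its own +y side reaching some 75 mm from its axis; standing loose between tray and analyser; origin at the centre of its underside
- bowl: bystander: cream cupping bowl, 90 mm across the rim, 60 mm tall, standing loose between tray and analyser; origin at the centre of its underside
- tray: black square sample tray 190 x 190 mm, 14 mm high, 4 mm walls and floor, fixed; origin at the centre of its underside. It holds the three tins and stands either left or right of the middle, the analyser on the other side
- analyser: grey roast-colour analyser, fixed, 240 mm deep (its +x), 200 mm wide (y), 100 mm high; origin on the table under the middle of its front face, +x points from the front into the machine. On its flat top at z = 100 mm lie the six keys in two rows of three (36 and 80 mm behind the front face, 44 mm apart both ways); behind them, from x = 155 to 225 mm, a black display hump 122 mm high
- drawer (a joint): opening of the analyser's sample drawer in m: 0 shut, at most 0.13, starts open 0.105 to 0.13. It slides out of the front face along the analyser's -x, stays where it is left and is pushed shut with 2 to 4 N; no latch
- drawer_in (a point): centre of the drawer's inner floor (19 mm above the table), moving with the drawer; its axes are the analyser's. The inner floor is 98 mm (x) by 132 mm (y); side and rear walls 6 mm thick rise 14 mm above it; the front panel is 8 mm thick, 160 mm wide, its top 79 mm above the table. The slot's roof is 90 mm above the table
- drawer_pull (a point): middle of the front face of the steel pull lip on the drawer front, 68 mm above the table, moving with the drawer; the lip is 80 mm wide (y), 14 mm high and stands 14 mm out from the front panel. Pushing it along the analyser's +x shuts the drawer; when shut it lies 22 mm in front of the analyser's front face
- key_green_top (a point): centre of the top face of the GREEN key (to be pressed first): round, 24 mm across, in a steel collar 40 mm across that rises 12 mm above the analyser's top; the key top stands 10 mm above the collar, 122 mm above the table; pressed straight down. Which key sits at which of the six places varies
- key_green (a joint): travel of the green key in m: 0 up, 0.006 fully down; spring return, 1.5 N at first, 5 N fully down; counts as pressed when past 0.004 for 0.1 s
- key_yellow_top (a point): centre of the top face of the YELLOW key (to be pressed second): round, 24 mm across, in a steel collar 40 mm across that rises 12 mm above the analyser's top; the key top stands 10 mm above the collar, 122 mm above the table; pressed straight down. Which key sits at which of the six places varies
- key_yellow (a joint): travel of the yellow key in m: 0 up, 0.006 fully down; spring return, 1.5 N at first, 5 N fully down; counts as pressed when past 0.004 for 0.1 s
- key_blue_top (a point): centre of the top face of the BLUE key (to be pressed third): round, 24 mm across, in a steel collar 40 mm across that rises 12 mm above the analyser's top; the key top stands 10 mm above the collar, 122 mm above the table; pressed straight down. Which key sits at which of the six places varies
- key_blue (a joint): travel of the blue key in m: 0 up, 0.006 fully down; spring return, 1.5 N at first, 5 N fully down; counts as pressed when past 0.004 for 0.1 s
- key_red_top (a point): centre of the top face of the RED key (not to be pressed): round, 24 mm across, in a steel collar 40 mm across that rises 12 mm above the analyser's top; the key top stands 10 mm above the collar, 122 mm above the table; pressed straight down. Which key sits at which of the six places varies
- key_red (a joint): travel of the red key in m: 0 up, 0.006 fully down; same spring as the other keys
- key_white_top (a point): centre of the top face of the WHITE key (not to be pressed): round, 24 mm across, in a steel collar 40 mm across that rises 12 mm above the analyser's top; the key top stands 10 mm above the collar, 122 mm above the table; pressed straight down. Which key sits at which of the six places varies
- key_white (a joint): travel of the white key in m: 0 up, 0.006 fully down; same spring as the other keys
- key_black_top (a point): centre of the top face of the BLACK key (not to be pressed): round, 24 mm across, in a steel collar 40 mm across that rises 12 mm above the analyser's top; the key top stands 10 mm above the collar, 122 mm above the table; pressed straight down. Which key sits at which of the six places varies
- key_black (a joint): travel of the black key in m: 0 up, 0.006 fully down; same spring as the other keys

How it is judged (in metres and radians):
On the way, in this order (a step that is already met when the one before it is completed fails the run):
1. the orange-lidded tin stands upright on the drawer's floor, let go (x of tin_orange in the frame of drawer_in between -0.045 and 0.045 m and y of tin_orange in the frame of drawer_in between -0.06 and 0.06 m and z of tin_orange in the frame of drawer_in between -0.006 and 0.006 m and angle between tin_orange's own z axis and vertical below 0.15 rad and contact force between the fingers and tin_orange below 0.2 N), for 0.2 s.
2. the drawer is shut with the tin standing in it (x of tin_orange in the frame of drawer_in between -0.045 and 0.045 m and y of tin_orange in the frame of drawer_in between -0.06 and 0.06 m and z of tin_orange in the frame of drawer_in between -0.006 and 0.006 m and angle between tin_orange's own z axis and vertical below 0.15 rad and value of joint drawer below 0.005 m), for 0.2 s.
3. the green key is pressed down past 4 mm, drawer shut (value of joint key_green above 0.004 m and value of joint drawer below 0.005 m), for 0.1 s.
4. the yellow key is pressed down past 4 mm, drawer shut (value of joint key_yellow above 0.004 m and value of joint drawer below 0.005 m), for 0.1 s.
5. the blue key is pressed down past 4 mm, drawer shut (value of joint key_blue above 0.004 m and value of joint drawer below 0.005 m), for 0.1 s.
At the end, for the whole second after the job is handed in: The orange-lidded tin stands upright (within 0.15 rad) and at rest on the drawer's inner floor, its underside within 6 mm of the floor, the drawer is shut to within 5 mm, all six keys are up (within 1.5 mm), and the other two tins, the mug and the bowl stand upright within 25 mm of where they began (all of step 2 and linear speed of tin_orange below 0.02 m/s and value of joint each of key_green, key_yellow, key_blue, key_red, key_white, key_black below 0.0015 m and distance of each of tin_white, tin_blue, mug, bowl from where it was at the start of the episode below 0.025 m and angle between each of tin_white, tin_blue, mug, bowl's own z axis and vertical below 0.15 rad); the robot touches nothing.
It fails at once if the red, white or black key pressed (past 3 mm) (value of joint any of key_red, key_white, key_black above 0.003 m).
It fails at once if a key pressed (past 3 mm) while the drawer is open by more than 10 mm (value of joint drawer above 0.01 m and value of joint any of key_green, key_yellow, key_blue above 0.003 m).
It fails at once if two keys pressed (past 3 mm) at once (value of joint each of key_green, key_yellow above 0.003 m or value of joint each of key_green, key_blue above 0.003 m or value of joint each of key_yellow, key_blue above 0.003 m).
It fails at once if another tin, the mug or the bowl moved by more than 25 mm or tipped by more than 0.5 rad (distance of any of tin_white, tin_blue, mug, bowl from where it was at the start of the episode above 0.025 m or angle between any of tin_white, tin_blue, mug, bowl's own z axis and vertical above 0.5 rad).
It also fails if it takes over 61 s, if anything falls off the work surface, if the arm or the gripper's body presses on something with over 40 N, if the wrist force passes 120 N, or if a joint passes its speed limit or range.

## Working session

There is one attempt and no reset: what is moved stays moved. The work goes in short steps, Python scripts to look and compute and a shell command to move; the robot and the scene stay as the last step left them, time stands still between calls to the robot, and variables do not carry over. Pictures are saved under pics/ and viewed, at most 10 in all, crops included, and the job is handed in when it is done.

```bash
ls; mkdir -p pics; python3 - <<'E'
from cell import env, read_camera
import cv2,numpy as np
o=env.get_obs(); print({k:np.round(v,3) for k,v in o.items()})
for n in("scene","top"):
    c=read_camera(n); cv2.imwrite(f"pics/{n}0.png",c["color"][:,:,::-1]); print(n,c["mtx"].tolist(),np.round(c["world_from_camera"],3).tolist())
    np.savez(f"pics/{n}0.npz",**c)
E
```

```text
pics
{'time_s': np.float64(0.0), 'qpos': array([-71.556,  18.441,  -4.017,  83.173,   1.297,  78.541,  -3.258]), 'joint_velocities': array([-0.034,  0.026, -0.004, -0.02 , -0.03 , -0.088,  0.029]), 'effort': array([ 0.0000e+00, -4.9129e+01, -4.0400e-01, -3.1253e+01, -6.4000e-02,
        4.4000e-02,  0.0000e+00]), 'tool_pos': array([0.197, 0.619, 0.238]), 'tool_rot': array([-1.79890e+02,  7.00000e-03,  1.62369e+02]), 'force': array([ 0.163, -0.035, -0.224]), 'wrist_torque': array([-0.011, -0.028, -0.05 ]), 'grasp_force': np.float64(0.0), 'grip_width': np.float64(0.087)}
scene [[459.2452733692095, 0.0, 274.27709098417427], [0.0, 459.2452733692095, 210.02541014990433], [0.0, 0.0, 1.0]] [[0.677, 0.396, -0.62, 1.086], [0.736, -0.377, 0.563, -0.51], [-0.011, -0.837, -0.547, 0.593], [0.0, 0.0, 0.0, 1.0]]
top [[396.44622622049803, 0.0, 282.50422648691625], [0.0, 396.44622622049803, 207.24024776919873], [0.0, 0.0, 1.0]] [[-0.015, -0.982, 0.189, 0.395], [-1.0, 0.014, -0.008, 0.014], [0.005, -0.189, -0.982, 0.907], [0.0, 0.0, 0.0, 1.0]]
```

View pics/top0.png

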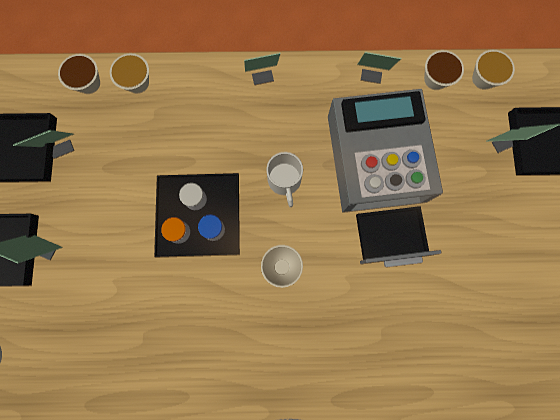

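View pics/scene0.png

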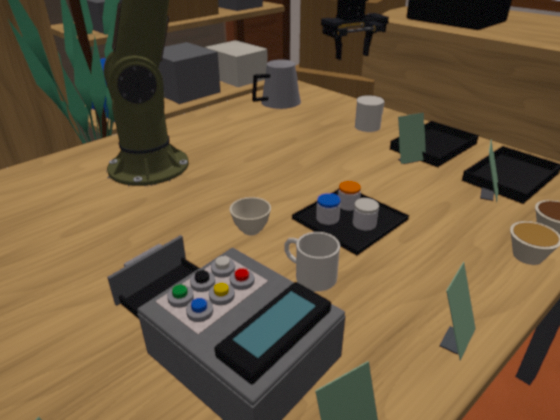

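The top view shows orange lid (173,229), white lid (191,195), blue lid (210,227), mug (285,173) with its handle toward the bottom, and bowl (282,267). The keys are red, yellow, blue at (371,162), (392,159), (413,157) and white, black, green at (375,183), (396,180), (417,178). The drawer is open, with its pull at about (403,262).

```bash
cat > h.py <<'E'
import numpy as np, cv2
def cast(c,uv,z,T=None):
    T=c["world_from_camera"] if T is None else T
    d=T[:3,:3]@np.linalg.inv(c["mtx"])@np.r_[uv,1.]; o=T[:3,3]
    return (o+d*(z-o[2])/d[2])[:3]
HUE=dict(orange=((5,150,120),(18,255,255)),blue=((105,150,80),(125,255,255)),green=((50,100,60),(80,255,255)),yellow=((22,150,100),(32,255,255)),red=((0,150,80),(4,255,255)),white=((0,0,170),(179,45,255)))
def blobs(c,name,roi,amin=40):
    """centroids of colour blobs; roi=u0,u1,v0,v1"""
    m=cv2.inRange(cv2.cvtColor(c["color"],cv2.COLOR_RGB2HSV),*map(np.array,HUE[name]))
    k=np.zeros_like(m);u0,u1,v0,v1=roi;k[v0:v1,u0:u1]=m[v0:v1,u0:u1]
    n,_,s,ce=cv2.connectedComponentsWithStats(k)
    return [(ce[i],s[i,4]) for i in range(1,n) if s[i,4]>=amin]
E
python3 - <<'E'
import numpy as np
from h import *
t=np.load("pics/top0.npz"); s=np.load("pics/scene0.npz")
def show(c,cn,items):
    for n,roi,z in items:
        for ce,a in blobs(c,n,roi): print(cn,n,a,np.round(ce,1),np.round(cast(c,ce,z)[:2],4))
K=.122
show(t,"top",[("orange",(155,240,170,260),.056),("blue",(155,240,170,260),.056),("white",(155,240,170,215),.056),
 ("green",(405,430,165,192),K),("yellow",(380,405,150,170),K),("blue",(400,425,145,170),K),("red",(360,382,150,172),K)])
show(s,"scene",[("orange",(300,410,170,240),.056),("blue",(300,345,180,225),.056),("green",(160,200,275,305),K),("yellow",(205,235,275,305),K),("blue",(180,215,290,320),K),("red",(230,255,260,285),K)])
# height maps from depth (top)
c=t; Z=c["range_z"]; v,u=np.mgrid[:420,:560]
P=(np.linalg.inv(c["mtx"])@np.stack([u.ravel(),v.ravel(),np.ones(u.size)]))*Z.ravel()
W=(c["world_from_camera"][:3,:3]@P).T+c["world_from_camera"][:3,3]; W=W.reshape(420,560,3)
def box(roi,zl,zh,n):
    u0,u1,v0,v1=roi; R=W[v0:v1,u0:u1].reshape(-1,3); R=R[(R[:,2]>zl)&(R[:,2]<zh)]
    b=cv2.minAreaRect((R[:,:2]*1000).astype(np.float32)); print(n,len(R),np.round(b[0],1),np.round(b[1],1),round(b[2],1),"z",np.round(np.percentile(R[:,2],[5,50,95]),4))
box((325,445,85,215),.094,.108,"analyser top")
box((350,450,235,275),.06,.085,"front panel+lip")
box((350,430,212,262),.012,.024,"drawer floor")
box((150,245,165,262),.008,.018,"tray wall")
box((150,245,165,262),.045,.065,"lids")
box((260,310,145,215),.05,.1,"mug")
box((255,310,240,295),.045,.075,"bowl")
E
```

```text
top orange 445 [172.6 229. ] [0.5151 0.2447]
top blue 434 [209.3 225.9] [0.5205 0.1655]
top white 386 [190.2 194.2] [0.5915 0.2088]
top green 100 [416.6 177. ] [ 0.6059 -0.2688]
top yellow 104 [391.9 159.1] [ 0.6449 -0.2207]
top blue 98 [412.7 156.6] [ 0.6496 -0.2642]
top red 93 [371.1 161.6] [ 0.6401 -0.1774]
scene orange 224 [349.7 185.6] [0.5209 0.2402]
scene blue 242 [328.8 199.9] [0.5295 0.158 ]
scene green 152 [178.9 290.4] [ 0.6143 -0.2754]
scene yellow 137 [220.6 287.9] [ 0.6525 -0.2271]
scene blue 161 [198.5 304.9] [ 0.6591 -0.2715]
scene red 134 [241.3 274.2] [ 0.6497 -0.1849]
analyser top 5647 [ 685.2 -218.2] [240.4 200.2] 6.1 z [0.097  0.0997 0.1029]
front panel+lip 570 [ 441.1 -243.8] [ 21.9 160.1] 6.1 z [0.0714 0.0763 0.0801]
drawer floor 2490 [ 498.8 -234. ] [104.5 146.8] 3.5 z [0.0158 0.0184 0.0211]
tray wall 769 [555.1 202.8] [190.8 190.6] 0.7 z [0.0088 0.0131 0.0161]
lids 1359 [537.6 217. ] [134.2 120.9] 30.8 z [0.0524 0.0556 0.058 ]
mug 495 [626.3   5.7] [ 79.  104.3] 70.4 z [0.0532 0.0718 0.0809]
bowl 421 [432.6  10.6] [87.  88.2] 89.0 z [0.0467 0.0578 0.0614]
```

```bash
cat > go.py <<'E'
import sys,numpy as np
from scipy.spatial.transform import Rotation as R
from cell import env
o=env.get_obs(); t=np.array(list(map(float,sys.argv[1:4])))
r=R.from_euler('xyz',o["tool_rot"],degrees=True).as_matrix()
print("t",round(float(o["time_s"]),2),"pos",np.round(o["tool_pos"],4),"yaw",np.round(o["tool_rot"],2),"F",np.round(o["force"],1),"grip",np.round([o["grip_width"],o["grasp_force"]],4),"-> units",np.round(r.T@(t-o["tool_pos"])/.02,2))
E
python3 -m jog '[[0.85,0,0,0,0.155],[0.85,0,0,0,0.155],[0.85,0,0,0,0.155],[0.85,0,0,0,0.155],[0.85,0,0,0,0.155],[0.85,0,0,0,0.155],[0.85,0,0,0,0.155],[0.85,0,0,0,0.155],[0.85,0,0,0,0]]' 20; python3 go.py .516 .2455 .2
```

```text
time_s: 0.85
tool_pos: [0.1969, 0.6192, 0.2389]
tool_rot: [-180.0, 0.1, 106.4]
force: [-0.4, 0.5, -0.7]
grip_width: 0.0738
grasp_force: 0.0
t 0.85 pos [0.1969 0.6192 0.2389] yaw [-1.7998e+02  6.0000e-02  1.0639e+02] F [-0.4  0.5 -0.7] grip [0.0738 0.    ] -> units [-22.42  10.04   1.97]
```

```bash
python3 -m jog '[[0.85,-0.93,0.42,0.08,0],[0.85,-0.93,0.42,0.08,0],[0.85,-0.93,0.42,0.08,0],[0.85,-0.93,0.42,0.08,0],[0.85,-0.93,0.42,0.08,0],[0.85,-0.93,0.42,0.08,0],[0.85,-0.93,0.42,0.08,0],[0.85,-0.93,0.42,0.08,0],[0.85,-0.93,0.42,0.08,0],[0.85,-0.93,0.42,0.08,0],[0.85,-0.93,0.42,0.08,0],[0.85,-0.93,0.42,0.08,0]]' >/dev/null; python3 -m jog '[[0.85,-0.93,0.42,0.08,0],[0.85,-0.93,0.42,0.08,0],[0.85,-0.93,0.42,0.08,0],[0.85,-0.93,0.42,0.08,0],[0.85,-0.93,0.42,0.08,0],[0.85,-0.93,0.42,0.08,0],[0.85,-0.93,0.42,0.08,0],[0.85,-0.93,0.42,0.08,0],[0.85,-0.93,0.42,0.08,0],[0.85,-0.93,0.42,0.08,0],[0.85,-0.93,0.42,0.08,0],[0.85,0,0,0,0]]' >/dev/null;  python3 go.py .516 .2455 .2
python3 - <<'E'
from cell import env, read_camera
from h import *
from scipy.spatial.transform import Rotation as R
o=env.get_obs(); c=read_camera("wrist")
cv2.imwrite("pics/w1.png",c["color"][:,:,::-1])
T=np.eye(4);T[:3,:3]=R.from_euler('xyz',o["tool_rot"],degrees=True).as_matrix();T[:3,3]=o["tool_pos"];T=T@c["T_tool_cam"]
for n in("orange","blue"):
    for ce,a in blobs(c,n,(0,560,0,420),300): print(n,a,ce,cast(c,ce,.056,T))
E
```

```text
t 2.85 pos [0.5068 0.2596 0.2024] yaw [179.98   0.18 106.39] F [ 0.5 -1.4  0.3] grip [0.0738 0.    ] -> units [-0.8   0.24  0.12]
orange 2372 [280.8722597  220.06703204] [0.51548425 0.2429543  0.056     ]
blue 473 [262.69133192 310.30866808] [0.52509472 0.14650685 0.056     ]
```

View pics/w1.png

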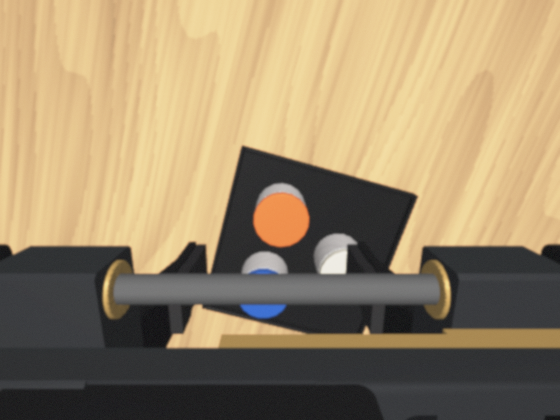

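The wrist image shows the orange lid at (281,220), unobstructed, and it agrees with the top view to within 2 mm. Next I descend and grip.

```bash
python3 -m jog '[[0.85,-0.86,0.21,0,0],[0.85,0,0,1,0],[0.85,0,0,1,0],[0.85,0,0,1,0],[0.85,0,0,1,0],[0.85,0,0,0.5,0],[0.85,0,0,0,0]]' >/dev/null; python3 go.py .5157 .2443 .036
```

```text
t 3.48 pos [0.5106 0.2495 0.1102] yaw [-1.7971e+02  5.0000e-02  1.0674e+02] F [-0.1  0.5 -0.8] grip [0.0739 0.    ] -> units [-0.32  0.19  3.71]
```

```bash
python3 -m jog '[[0.85,-0.32,0.19,0,0],[0.85,0,0,0,0],[0.85,0,0,0,0]]' >/dev/null; python3 go.py .5157 .2443 .036
```

```text
t 3.73 pos [0.5199 0.2441 0.1144] yaw [ 1.7984e+02 -3.0000e-02  1.0653e+02] F [-0.7  0.1 -0.3] grip [0.0742 0.    ] -> units [ 0.07 -0.21  3.92]
```

```bash
python3 -m jog '[[0.85,0.07,-0.21,1,0],[0.85,0,0,1,0],[0.85,0,0,0.6,0],[0.85,0,0,0,0],[0.85,0,0,0,0],[0.85,0,0,0,0]]' >/dev/null; python3 go.py .5157 .2443 .036
```

```text
t 4.23 pos [0.515  0.2446 0.062 ] yaw [ 1.7989e+02 -3.0000e-02  1.0655e+02] F [0.6 0.4 0.6] grip [0.074 0.   ] -> units [-0.03  0.02  1.3 ]
```

```bash
python3 -m jog '[[0.85,0,0.02,0.65,0],[0.85,0,0,0.65,0],[0.85,0,0,0,0],[0.85,0,0,0,0],[0.5,0,0,0,0],[0.5,0,0,0,0],[0.4,0,0,0,0],[0.4,0,0,0,0],[0.4,0,0,0,0],[0.4,0,0,0,0],[0.4,0,0,0,0],[0.4,0,0,0,0]]' 25; python3 go.py .5157 .2443 .19
```

```text
time_s: 5.23
tool_pos: [0.5148, 0.2446, 0.0352]
tool_rot: [180.0, -0.0, 106.6]
force: [-0.1, -0.5, 0.5]
grip_width: 0.0517
grasp_force: 25.0
t 5.23 pos [0.5148 0.2446 0.0352] yaw [ 1.7995e+02 -1.0000e-02  1.0657e+02] F [-0.1 -0.5  0.5] grip [ 0.0517 24.9999] -> units [-0.03  0.05 -7.74]
```

```bash
python3 -m jog '[[0.3,0,0,-0.5,0],[0.3,0,0,-1,0],[0.3,0,0,-1,0],[0.3,0,0,-1,0],[0.3,0,0,-1,0],[0.3,0,0,-1,0],[0.3,0,0,-1,-0.15],[0.3,0,0,-1,-0.155],[0.3,0,0,-0.5,-0.155],[0.3,0,0,0,-0.155],[0.3,0,0,0,-0.155],[0.3,0,0,0,-0.155]]'>/dev/null
python3 -m jog '[[0.3,0,0,0,-0.155],[0.3,0,0,0,-0.155],[0.3,0,0,0,-0.155],[0.3,0,0,0,-0.155],[0.3,0,0,0,-0.155],[0.3,0,0,0,-0.06],[0.3,0,0,0,0],[0.3,0,0,0,0],[0.3,0,0,0,0]]' >/dev/null
python3 go.py .5 -.238 .19
```

```text
t 6.98 pos [0.5143 0.2443 0.1949] yaw [-1.8000e+02 -1.0000e-02 -1.7433e+02] F [ 0.3  0.1 -1. ] grip [ 0.0518 24.9998] -> units [  3.1  -23.92   0.25]
```

```bash
python3 -m jog '[[0.3,0.13,-0.5,0,0],[0.3,0.13,-1,0,0],[0.3,0.13,-1,0,0],[0.3,0.13,-1,0,0],[0.3,0.13,-1,0,0],[0.3,0.13,-1,0,0],[0.3,0.13,-1,0,0],[0.3,0.13,-1,0,0],[0.3,0.13,-1,0,0],[0.3,0.13,-1,0,0],[0.3,0.13,-1,0,0],[0.3,0.13,-1,0,0]]'>/dev/null
python3 -m jog '[[0.3,0.13,-1,0,0],[0.3,0.13,-1,0,0],[0.3,0.13,-1,0,0],[0.3,0.13,-1,0,0],[0.3,0.13,-1,0,0],[0.3,0.13,-1,0,0],[0.3,0.13,-1,0,0],[0.3,0.13,-1,0,0],[0.3,0.13,-1,0,0],[0.3,0.13,-1,0,0],[0.3,0.13,-0.5,0,0],[0.3,0.13,-0.5,0,0]]'>/dev/null
python3 -m jog '[[0.3,0.1,-0.5,0,0],[0.3,0,0,0,0],[0.3,0,0,0,0],[0.3,0,0,0,0]]'>/dev/null
python3 go.py .5 -.238 .19
python3 - <<'E'
from cell import read_camera
import cv2
c=read_camera("scene"); cv2.imwrite("pics/s2.png",c["color"][:,:,::-1])
E
```

```text
t 9.32 pos [ 0.4968 -0.2186  0.1946] yaw [ 179.95   -0.   -174.17] F [-0.3  0.3 -1.4] grip [ 0.0515 25.    ] -> units [-0.06 -0.98  0.23]
```

View pics/s2.png

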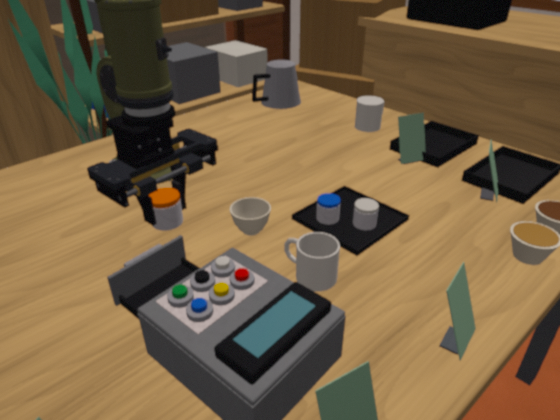

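The scene view shows the orange tin level in the jaws at (165,210), not yet over the drawer; the bystanders haven't moved.

```bash
python3 -m jog '[[0.3,-0.06,-0.49,0,0],[0.3,0,-0.49,0,0],[0.3,0,0,0,0],[0.3,0,0,1,0],[0.3,0,0,1,0],[0.3,0,0,1,0],[0.3,0,0,1,0],[0.3,0,0,1,0],[0.3,0,0,0.8,0],[0.3,0,0,0,0],[0.3,0,0,0,0],[0.3,0,0,0,0]]'>/dev/null
python3 go.py .5 -.238 .051
```

```text
t 10.37 pos [ 0.5004 -0.2397  0.0797] yaw [-1.7996e+02  7.0000e-02 -1.7425e+02] F [ 0.9  0.1 -1.7] grip [ 0.0517 24.9999] -> units [0.01 0.09 1.44]
```

```bash
python3 -m jog '[[0.3,0,0.08,0.5,0],[0.3,0,0,0.5,0],[0.3,0,0,0.3,0],[0.3,0,0,0,0],[0.3,0,0,0,0],[0.3,0,0,0,0]]'>/dev/null
python3 go.py .5 -.238 .0505
```

```text
t 10.87 pos [ 0.4997 -0.2376  0.0528] yaw [-1.7999e+02  1.0000e-02 -1.7424e+02] F [ 0.6  0.4 -0.7] grip [ 0.0519 24.9999] -> units [-0.01 -0.02  0.12]
```

```bash
python3 -m jog '[[0.3,0,0,0.08,0],[0.3,0,0,0,0],[0.3,0,0,0.05,0],[0.3,0,0,0,0],[0.3,0,0,0,0]]'>/dev/null
python3 go.py .5 -.238 .0505
```

```text
t 11.28 pos [ 0.4997 -0.2375  0.0502] yaw [ 1.8000e+02  1.0000e-02 -1.7423e+02] F [ 0.2 -0.1 -0.9] grip [ 0.0519 24.9999] -> units [-0.01 -0.03 -0.01]
```

```bash
python3 -m jog '[[0.3,0,0,0.04,0],[0.3,0,0,0,0],[0.65,0,0,0,0],[0.85,0,0,0,0],[0.85,0,0,0,0],[0.85,0,0,0,0],[0.85,0,0,-0.3,0],[0.85,0,0,-0.5,0],[0.85,0,0,-1,0],[0.85,0,0,-1,0],[0.85,0,0,-1,0],[0.85,0,0,-1,0]]'>/dev/null
python3 -m jog '[[0.85,0,0,-1,0],[0.85,0,0,-1,0],[0.85,0,0,0,0],[0.85,0,0,0,0]]'>/dev/null
python3 go.py .41 -.245 .17
python3 - <<'E'
from cell import env, read_camera
from h import *
from scipy.spatial.transform import Rotation as R
o=env.get_obs(); c=read_camera("wrist")
cv2.imwrite("pics/w2.png",c["color"][:,:,::-1])
T=np.eye(4);T[:3,:3]=R.from_euler('xyz',o["tool_rot"],degrees=True).as_matrix();T[:3,3]=o["tool_pos"];T=T@c["T_tool_cam"]
for ce,a in blobs(c,"orange",(0,560,0,420),300): print(a,ce,cast(c,ce,.071,T))
E
```

```text
t 12.62 pos [ 0.5004 -0.238   0.1872] yaw [-179.95    0.2  -174.24] F [ 0.3  0.3 -0.1] grip [0.0741 0.    ] -> units [4.54 0.11 0.84]
3011 [277.10627698 210.9531717 ] [ 0.50037286 -0.23814996  0.071     ]
```

View pics/w2.png

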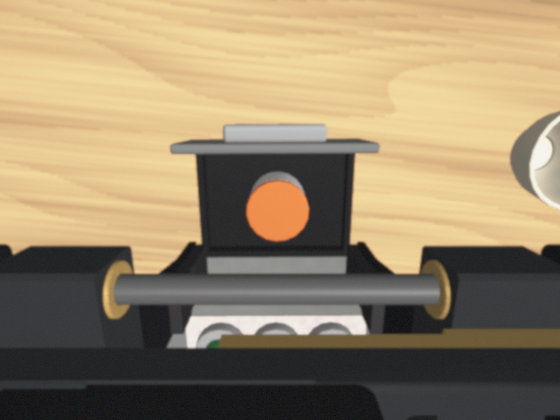

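The tin stands in the middle of the drawer at (277,211), with the pull lip at (275,132). Next I move in front of the lip with the fingers closed.

```bash
python3 -m jog '[[0,0.5,0,0,0],[0,1,0,0,0],[0,1,0,0,0],[0,1,0,0,0],[0,1,0,0,0],[0,0.7,0,0,0],[0,0,0,0,0],[0,0,0,0,0]]'>/dev/null
python3 go.py .397 -.249 .077
```

```text
t 13.33 pos [ 0.395  -0.2477  0.1846] yaw [ 1.7992e+02 -2.0000e-02 -1.7429e+02] F [0.1 0.5 0. ] grip [0.0283 0.    ] -> units [-0.09 -0.08  5.38]
```

```bash
python3 -m jog '[[0,0,0.08,0.9,0],[0,0,0,0.9,0],[0,0,0,0.9,0],[0,0,0,0.9,0],[0,0,0,0.9,0],[0,0,0,0.8,0],[0,0,0,0,0],[0,0,0,0,0],[0,0,0,0,0]]'>/dev/null
python3 go.py .535 -.234 .077
```

```text
t 14.08 pos [ 0.3967 -0.2466  0.0799] yaw [-1.7996e+02  2.0000e-02 -1.7421e+02] F [1.  0.5 0.7] grip [0.0003 0.    ] -> units [-6.94 -0.07  0.14]
```

```bash
python3 -m jog '[[0,-0.3,0,0.14,0],[0,-0.3,0,0,0],[0,-0.2,0,0,0],[0,-0.2,0,0,0],[0,-0.2,0,0,0],[0,-0.2,0,0,0],[0,-0.25,0,0,0],[0,-0.25,0,0,0],[0,-0.25,0,0,0],[0,-0.25,0,0,0],[0,-0.25,0,0,0],[0,-0.25,0,0,0]]'>/dev/null
python3 go.py .535 -.234 .077
python3 -m jog '[[0,-0.25,0,0,0],[0,-0.25,0,0,0],[0,-0.25,0,0,0],[0,-0.25,0,0,0],[0,-0.25,0,0,0],[0,-0.25,0,0,0],[0,-0.25,0,0,0],[0,-0.25,0,0,0],[0,-0.25,0,0,0],[0,-0.25,0,0,0],[0,-0.25,0,0,0],[0,-0.25,0,0,0]]'>/dev/null
python3 go.py .535 -.234 .077
```

```text
t 15.08 pos [ 0.4541 -0.2404  0.0765] yaw [ 1.7999e+02 -1.0000e-02 -1.7423e+02] F [-2.3  0.7  2.3] grip [5.000e-04 9.336e-01] -> units [-4.06 -0.09 -0.03]
t 16.08 pos [ 0.5138 -0.2343  0.0764] yaw [ 1.7999e+02 -1.0000e-02 -1.7423e+02] F [-1.2  0.7  0.4] grip [3.000e-04 9.307e-01] -> units [-1.06 -0.09 -0.03]
```

```bash
python3 -m jog '[[0,-0.2,0,0,0],[0,-0.2,0,0,0],[0,-0.2,0,0,0],[0,-0.15,0,0,0],[0,-0.1,0,0,0],[0,-0.1,0,0,0],[0,0,0,0,0],[0,0,0,0,0]]'>/dev/null
python3 go.py .535 -.234 .077
python3 -m jog '[[0,-0.05,0,0,0],[0,-0.05,0,0,0],[0,-0.05,0,0,0],[0,0,0,0,0],[0,0,0,0,0],[0,0,0,0,0]]'>/dev/null
python3 go.py .535 -.234 .077
```

```text
t 16.75 pos [ 0.5329 -0.233   0.0768] yaw [-1.7995e+02  8.0000e-02 -1.7424e+02] F [-0.  -0.5 -0.5] grip [0.0006 0.0259] -> units [-0.1  -0.06 -0.01]
t 17.25 pos [ 0.5342 -0.2329  0.0766] yaw [ 1.7999e+02 -9.0000e-02 -1.7428e+02] F [-6.2  0.3  4.4] grip [5.0000e-04 2.6155e+00] -> units [-0.03 -0.06 -0.02]
```

```bash
python3 -m jog '[[0,-0.08,0,0,0],[0,-0.08,0,0,0],[0,0,0,0,0],[0,0,0,0,0]]'>/dev/null
python3 go.py .535 -.234 .077
```

```text
t 17.58 pos [ 0.5344 -0.2329  0.0763] yaw [ 179.89   -0.42 -174.33] F [-12.8   0.6   8.8] grip [4.0000e-04 6.1021e+00] -> units [-0.02 -0.06 -0.04]
```

Force is climbing with no further motion, so the drawer is on its stop. I back off, lift, check with the top camera, and go on to the keys.

```bash
python3 -m jog '[[0,0.5,0,0,0],[0,1,0,0,0],[0,0.5,0,-0.5,0],[0,0,0,-1,0],[0,0,0,-1,0],[0,0,0,-1,0],[0,0,0,-1,0],[0,0,0,-0.6,0],[0,0,0,0,0],[0,0,0,0,0],[0,0,0,0,0]]'>/dev/null
python3 go.py .6062 -.2698 .175
python3 - <<'E'
from cell import read_camera
from h import *
c=read_camera("top"); cv2.imwrite("pics/t3.png",cv2.resize(c["color"][80:290,300:460,::-1],None,fx=2.5,fy=2.5))
E
```

```text
t 18.5 pos [ 0.4982 -0.2355  0.1774] yaw [ 1.7996e+02 -6.0000e-02 -1.7422e+02] F [-0.3  0.4 -1.3] grip [0.0008 0.    ] -> units [-5.2  -2.25  0.11]
```

View pics/t3.png

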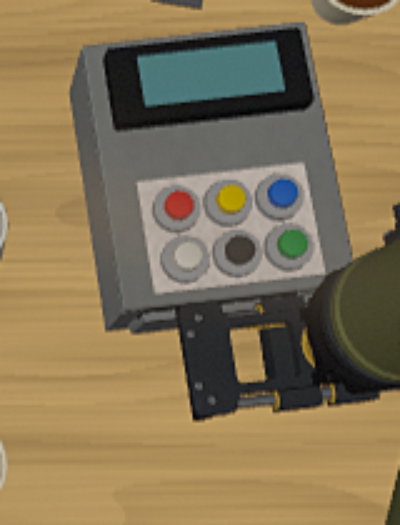

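The crop shows the drawer front against the machine's face (around (150,318)) and all keys up. Next is the green key.

```bash
python3 -m jog '[[0,-0.5,-0.25,0,0],[0,-0.9,-0.4,0,0],[0,-0.9,-0.4,0,0],[0,-0.9,-0.4,0,0],[0,-0.9,-0.4,0,0],[0,-0.7,-0.3,0,0],[0,-0.4,-0.1,0,0],[0,0,0,0,0],[0,0,0,0,0],[0,0,0,0,0],[0,0,0,0,0]]'>/dev/null
python3 go.py .6062 -.2698 .142
```

```text
t 19.47 pos [ 0.6057 -0.2703  0.1786] yaw [ 1.7996e+02 -1.0000e-02 -1.7427e+02] F [ 0.3 -0.2  1.3] grip [0.0005 0.    ] -> units [-0.03  0.02  1.83]
```

```bash
python3 -m jog '[[0,0,0,0.6,0],[0,0,0,0.6,0],[0,0,0,0.5,0],[0,0,0,0,0],[0,0,0,0,0]]'>/dev/null
python3 go.py .6062 -.2698 .1325
python3 -m jog '[[0,0,0,0.12,0],[0,0,0,0.12,0],[0,0,0,0.12,0],[0,0,0,0.12,0],[0,0,0,0,0],[0,0,0,0,0],[0,0,0,0,0]]'>/dev/null
python3 go.py .6062 -.2698 .1325
```

```text
t 19.88 pos [ 0.6058 -0.2698  0.143 ] yaw [ 1.7994e+02 -1.3000e-01 -1.7423e+02] F [0.1 0.6 0.2] grip [0.0007 0.    ] -> units [-0.02 -0.    0.53]
t 20.47 pos [ 0.607  -0.2706  0.1356] yaw [-1.7997e+02  7.0000e-02 -1.7424e+02] F [-0.   0.1  3.3] grip [1.0000e-04 1.7873e+00] -> units [0.04 0.04 0.16]
```

```bash
python3 -m jog '[[0,0,0,0.12,0],[0,0,0,0.12,0],[0,0,0,0.05,0],[0,0,0,0,0],[0,0,0,0,0],[0,0,0,0,0]]'>/dev/null
python3 go.py .6062 -.2698 .1325
```

```text
t 20.97 pos [ 0.6071 -0.2706  0.1332] yaw [ 1.7997e+02  1.5000e-01 -1.7424e+02] F [-6.4  3.7 21.2] grip [5.00000e-04 1.05968e+01] -> units [0.04 0.05 0.04]
```

Green is fully down: it bottomed out at z = .133 with 21 N. Lifting and moving to yellow.

```bash
python3 -m jog '[[0,0,0,-0.5,0],[0,0,0,-0.8,0],[0,0,0,-0.9,0],[0,0,0,0,0],[0,0,0,0,0],[0,0,0,0,0]]'>/dev/null
python3 go.py .6452 -.2215 .175
```

```text
t 21.47 pos [ 0.6061 -0.2698  0.1718] yaw [ 1.7994e+02 -9.0000e-02 -1.7423e+02] F [-0.4 -0.8 -0.2] grip [0.0001 0.    ] -> units [-2.19  2.21 -0.16]
```

```bash
python3 -m jog '[[0,-0.5,0.5,-0.16,0],[0,-0.7,0.7,0,0],[0,-0.6,0.6,0,0],[0,-0.39,0.41,0,0],[0,0,0,0,0],[0,0,0,0,0],[0,0,0,0,0]]'>/dev/null
python3 go.py .6452 -.2215 .142
```

```text
t 22.05 pos [ 0.6451 -0.2229  0.1761] yaw [-1.7995e+02 -6.0000e-02 -1.7428e+02] F [-0.1  0.2  0.1] grip [0.0005 0.    ] -> units [-0.01  0.07  1.71]
```

```bash
python3 -m jog '[[0,0,0.05,0.6,0],[0,0,0,0.6,0],[0,0,0,0.5,0],[0,0,0,0,0],[0,0,0,0.15,0],[0,0,0,0.15,0],[0,0,0,0.15,0],[0,0,0,0.12,0],[0,0,0,0,0],[0,0,0,0,0],[0,0,0,0,0]]'>/dev/null
python3 go.py .6452 -.2215 .1325
```

```text
t 22.97 pos [ 0.6454 -0.2213  0.1334] yaw [ 1.7998e+02  3.0000e-02 -1.7425e+02] F [-6.1  2.3 12.8] grip [4.0000e-04 5.9474e+00] -> units [ 0.01 -0.01  0.04]
```

Yellow is fully down (12.8 N). Lifting and moving to blue.

```bash
python3 -m jog '[[0,0,0,0,0],[0,0,0,-0.5,0],[0,0,0,-0.8,0],[0,0,0,-0.9,0],[0,0,0,0,0],[0,0,0,0,0],[0,0,-0.5,0,0],[0,0,-0.7,0,0],[0,0,-0.7,0,0],[0,0,-0.3,0,0],[0,0,0,0,0],[0,0,0,0,0]]'>/dev/null
python3 go.py .65 -.2653 .142
```

```text
t 23.97 pos [ 0.6496 -0.2661  0.1744] yaw [ 1.7999e+02 -4.0000e-02 -1.7436e+02] F [-0.3  0.8 -0.6] grip [0.0002 0.    ] -> units [-0.03  0.04  1.62]
```

```bash
python3 -m jog '[[0,0,0.04,0.6,0],[0,0,0,0.6,0],[0,0,0,0.42,0],[0,0,0,0,0],[0,0,0,0.15,0],[0,0,0,0.15,0],[0,0,0,0.15,0],[0,0,0,0.13,0],[0,0,0,0,0],[0,0,0,0,0],[0,0,0,0,0]]'>/dev/null
python3 go.py .65 -.2653 .1325
```

```text
t 24.88 pos [ 0.6502 -0.2635  0.1334] yaw [ 1.7993e+02  7.0000e-02 -1.7421e+02] F [-4.6  4.5 10.9] grip [5.0000e-04 5.6401e+00] -> units [ 0.02 -0.09  0.05]
```

Blue is fully down. I lift away, retract, and check everything before handing in.

```bash
python3 -m jog '[[0,0,0,0,0],[0,0,0,-0.5,0],[0,0,0,-0.8,0],[0,0,0,-0.9,0],[0,0,0,-1,0],[0,0,0,-1,0],[0,0,0,-1,0],[0,0.5,0,-1,0],[0,0,0,0,0],[0,0,0,0,0],[0,0,0,0,0],[0,0,0,0,0]]'>/dev/null
python3 go.py .65 -.2653 .25
python3 - <<'E'
from cell import read_camera
c=read_camera("scene"); import cv2; cv2.imwrite("pics/s4.png",c["color"][:,:,::-1])
E
```

```text
t 25.88 pos [ 0.6399 -0.2644  0.2533] yaw [ 1.7994e+02 -1.0000e-01 -1.7422e+02] F [-0.3  0.1 -0.9] grip [0.0003 0.    ] -> units [-0.5  -0.1   0.16]
```

View pics/s4.png

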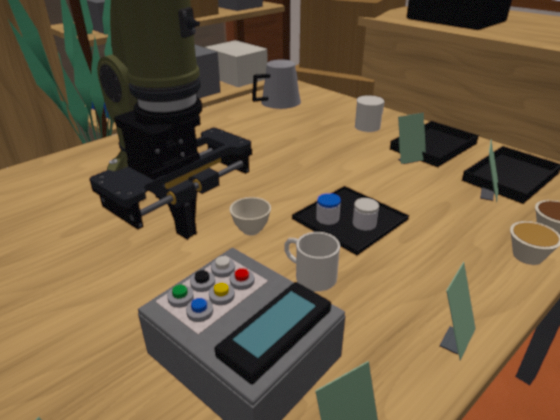

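The scene shows the drawer shut, all six keys up (around (210,285)), and the mug (317,260), bowl (251,216) and both tins where they started.

```bash
python3 -c "
from cell import env
print(env.sign_off())"
```

```text
the job is handed in; nothing more can be done
None
```

I handed the job in at about 26 s of robot time: the orange tin is in the shut drawer, green, yellow and blue were each pressed fully down in that order, and all keys are up with the bystanders unmoved in the last picture; no verdict was returned.

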